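# Set the stop of a roller feed rack and load it with reagent packs

### The job

Set up the roller feed rack for the reagent packs: turn its black knob until the black pointer on the stop stands exactly at the middle of the red clip (not the blue one), then throw the orange clamp lever fully over, away from you, to lock the setting. After that stand every reagent pack upright, square in the lane, on the sloping wheels so that they roll down and queue up against the stop; leave the tally counter and the other things alone.

Things in the scene. Friction and masses are not known exactly. Their poses are not given: they have to be found in the camera images.
- rack: feed rack, fixed on the worktop, base 84 x 458 mm; origin on the worktop under its middle, x about away from the robot, y along the rack towards its high (left) end. Lane of two rows of free grey skate wheels from y = -80 to +209 mm, falling 6 degrees to -y: wheel tops at height 49 mm + 0.105*y. Side rails, inner faces at x = +-31 mm, stand 18 mm above the wheels
- load_point (a point): point on the wheel tops on the lane's centre line near its high end (rack y = 188 mm), a good place to set packs down; four packs fit in the lane, the last just about here. A pack set upright on the wheels above the stop rolls down by itself, slowly (about 0.06 m/s, up to 4 s for the whole lane)
- stop_face (a point): middle of the uphill face (looks to rack +y) of the steel stop plate across the lane, 52 mm wide, from 53 to 99 mm above the worktop; it slides level along rack y, up to 26 mm either way from rack y = -52 mm; axes parallel to the rack's
- pointer_tip (a point): lower tip of the black pointer that the stop carries over the white scale ledge on the robot's side of the rack, 71 mm above the worktop, 2 mm above the clips' tops (3 mm behind the stop face in rack y)
- red_clip: red index clip, 14 x 8 x 8 mm with a white line across its middle (along x), fixed on the scale ledge, 60 mm above the worktop; origin at the centre of its underside, axes parallel to the rack's. The pointer tip must have the same rack y as this clip
- blue_clip: the like blue clip for another sort of pack, not to be used now; the two clips may stand either way round
- knob (a joint): turn of the black knob in rad, positive clockwise seen from above, range -3.2 to 3.2, starts at 0; each rad clockwise moves stop and pointer 8 mm towards rack +y (uphill). Stays where it is left; it takes about 0.05 N m
- knob_grip (a point): on the knob's upright axis, 124 mm above the worktop, middle of its straight grip bar: 44 long, 12 wide, from 111 to 135 mm above the worktop, with the gearbox top at 100 mm. The bar lies along this point's x axis, which turns with the knob
- clamp (a joint): orange clamp lever: 0 = open, leaning towards the robot (rack -x), 1.0 rad = fully over to rack +x, locked; stays where it is left. Starts at 0 to 0.15
- clamp_tip (a point): tip of the clamp lever, a ball of 26 mm, this is its centre: 70 mm from the pivot (along rack y) that lies 30 mm above the worktop; ball about 91 mm up at both ends, 96 to 100 mm midway. A light push (about 1 N) moves it
- pack0: white box-shaped reagent pack with orange labels and filler cap: 56 (x) x 52 (y) x 60 mm high (cap 6 mm more, off centre), 0.13 to 0.21 kg; origin at the centre of its underside, z up. In the lane its 56 mm side (x) goes across; either way round. May be absent (None)
- pack1: white box-shaped reagent pack with green labels and filler cap: 56 (x) x 52 (y) x 60 mm high (cap 6 mm more, off centre), 0.13 to 0.21 kg; origin at the centre of its underside, z up. In the lane its 56 mm side (x) goes across; either way round. May be absent (None)
- pack2: white box-shaped reagent pack with orange labels and filler cap: 56 (x) x 52 (y) x 60 mm high (cap 6 mm more, off centre), 0.13 to 0.21 kg; origin at the centre of its underside, z up. In the lane its 56 mm side (x) goes across; either way round. May be absent (None)
- pack3: white box-shaped reagent pack with green labels and filler cap: 56 (x) x 52 (y) x 60 mm high (cap 6 mm more, off centre), 0.13 to 0.21 kg; origin at the centre of its underside, z up. In the lane its 56 mm side (x) goes across; either way round. May be absent (None)
- tally: round grey hand tally counter standing among the packs, 43 x 64 x 31 mm; origin at the centre of its underside. Not to be loaded
- lab_timer: small white timer behind the low end of the rack, 68 x 62 x 19 mm, origin under its centre; leave alone
- petri: red petri dish, 56 mm wide and 14 mm high, behind the packs; leave alone. Fixed behind the work: white analyser, front at world x = 0.547, y = -0.17 to 0.17, 180 mm high; wooden riser shelf, front edge at x = 0.61, underside 415 mm up, y = -0.52 to 0.29; worktop's front edge at x = 0.39
- pocket_calculator: calculator, 106 x 66 x 13 mm, at the far left; leave alone

How it is judged:
On the way, in this order (a step that is already met when the one before it is completed fails the run):
1. the pointer stands at the middle of the red clip within 3 mm, knob at rest (y of pointer_tip in the frame of red_clip between -0.003 and 0.003 m and velocity of joint knob between -0.1 and 0.1 rad/s and value of joint clamp below 0.5 rad), for 0.5 s.
2. the clamp lever is thrown over with the pointer still set (y of pointer_tip in the frame of red_clip between -0.003 and 0.003 m and value of joint clamp above 0.85 rad), for 0.2 s.
3. all the reagent packs stand in the lane, queued against the stop (x of pack0 in the frame of rack between -0.012 and 0.012 m and z of pack0 in the frame of rack between 0.03 and 0.08 m and angle between each of pack0, pack1, pack2, pack3's own z axis and vertical below 0.22 rad and angle between the x axis of each of pack0, pack1, pack2, pack3 and the x axis of rack, either way round below 0.2 rad and y of pack0 in the frame of stop_face between 0.015 and 0.205 m and (y of pack0 in the frame of stop_face below 0.036 m or distance between pack0 and pack1 below 0.06 m or distance between pack0 and pack2 below 0.06 m or distance between pack0 and pack3 below 0.06 m) and x of pack1 in the frame of rack between -0.012 and 0.012 m and z of pack1 in the frame of rack between 0.03 and 0.08 m and y of pack1 in the frame of stop_face between 0.015 and 0.205 m and (y of pack1 in the frame of stop_face below 0.036 m or distance between pack1 and pack0 below 0.06 m or distance between pack1 and pack2 below 0.06 m or distance between pack1 and pack3 below 0.06 m) and x of pack2 in the frame of rack between -0.012 and 0.012 m and z of pack2 in the frame of rack between 0.03 and 0.08 m and y of pack2 in the frame of stop_face between 0.015 and 0.205 m and (y of pack2 in the frame of stop_face below 0.036 m or distance between pack2 and pack0 below 0.06 m or distance between pack2 and pack1 below 0.06 m or distance between pack2 and pack3 below 0.06 m) and x of pack3 in the frame of rack between -0.012 and 0.012 m and z of pack3 in the frame of rack between 0.03 and 0.08 m and y of pack3 in the frame of stop_face between 0.015 and 0.205 m and (y of pack3 in the frame of stop_face below 0.036 m or distance between pack3 and pack0 below 0.06 m or distance between pack3 and pack1 below 0.06 m or distance between pack3 and pack2 below 0.06 m) and y of any of pack0, pack1, pack2, pack3 in the frame of stop_face below 0.036 m), for 0.3 s.
At the end, for the whole second after the job is handed in: pointer within 3 mm of the red clip's middle, clamp lever past 0.85 rad; every reagent pack upright and square in the lane (within 0.2 rad), the first at the stop, the others against one another (gaps under about 8 mm), at rest; tally counter upright within 8 cm of its start (all of step 2 and all of step 3 and linear speed of each of pack0, pack1, pack2, pack3 below 0.02 m/s and height (world z) of tally below 0.02 m and angle between tally's own z axis and vertical below 0.2 rad and distance of tally from where it was at the start of the episode below 0.08 m); the robot touches nothing.
It fails at once if the tally counter is picked up (height (world z) of tally above 0.04 m).
It fails at once if bystanders are pushed more than 5 cm away (distance of any of lab_timer, petri, pocket_calculator from where it was at the start of the episode above 0.05 m).
Of pack0, pack1, pack2, pack3 only 3 to 4 are there at a start; the rules pass over those that are not, and their reading is None.
At some moment in a run one of pack0, pack1, pack2, pack3 may be knocked a few centimetres aside while the robot is not near it.
Once in a run the grip may slacken for a moment while it holds something.
It also fails if it takes over 210 s, if anything falls off the work surface, if the arm or the gripper's body presses on something with over 40 N, if the wrist force passes 120 N, or if a joint passes its speed limit or range.

### The arm

A 7-joint arm with a two-finger parallel gripper is mounted at the origin on a cart in front of the work surface, level with it; the furniture and walls round the work are solid. World frame = base frame: x ahead of the robot, y to its left, z up, the work surface at z = 0. Lengths are in m, angles in rad, forces in N, time in s.
With the tool pointing down it reaches from about 0.4 to 0.875 m from the base axis. Payload 6.5 kg.
Tool frame: the origin (TCP) lies at the centre of the arm's flange, where the gripper is bolted on; the fingertips stand 173 mm ahead of it and the grasp point (between the pads) lies ahead of it (r.pinch_z is the z of the grasp point in the tool frame, in m); z points along the fingers, y is the direction in which the jaws open and shut (so a half turn about z gives the same grasp; the last joint's range is limited). The gripper opens to 85 mm and grips with 20 to 120 N. Pads are 22 mm wide; open, the fingers measure 114 mm over their backs; the gripper's body (76 mm by 85 mm) begins 54 mm behind the grasp point. The pads swing forward as they close: fully open they stand 13 mm farther back than shut.
Start: joints at [1.081, 0.536, -0.004, 1.538, 0.003, 1.067, -0.071], TCP at [0.267, -0.592, 0.405] pointing down, gripper open.
Joint ranges: [-2.7, 2.7], [-0.37, 2.16], [-1.27, 1.26], [0.24, 2.4], [-1.31, 4.45], [0.19, 1.91], [-2.76, 2.76]. Speed limits (rad/s): [2.39, 2.39, 3.14, 3.14, 3.14, 3.14, 3.14].

### API

Orientations are given as a unit quaternion [x, y, z, w].
In Python, from plant import r gives the robot as it stands. The module is installed in compiled form; this text tells all that it offers.
- The arm moves only by the shell command python3 -m pendant 'ROWS'. ROWS is JSON, one flat list of numbers, 7 for each row, row after row: the turn, a rotation vector about the tool's x, y, z in rad, then the shift along the tool's x, y, z in mm, then the finger opening in mm, from 0 to 85.4. In form: [wx, wy, wz, x, y, z, jaw, wx, wy, wz, x, y, z, jaw, ...]. A call has 1 to 20 rows; each row shifts and turns the commanded pose from where the row before left it, along the tool's axes as they then stand; what a row does not reach is not made up. A row lasts 1/10 s, in which the tool goes at most 50 mm and 8.59 degrees, less where a joint would pass 70% of its speed; a pose out of reach is approached as far as the arm can. A call with a gripper value outside its range is refused whole. The fingers move at their own pace and stop on an object; the grip force is fixed at half the most. Time passes only in rows, so rows that do not move let the fingers close. It gives the time, the measured TCP pose, the force and the opening at its end, in the units of the state.
- r.sense(): the state, without advancing time (a new reading comes with each control period).
- r.snapshot(name): name is "scene" or "top"; returns a dict with "img" (480x640x3 uint8, red, green, blue), "K" (3x3 intrinsics, pixels), "extrinsics" (4x4, takes a point from world to camera coordinates). Camera axes: x right, y down, z forward; pixel columns grow to the right and rows downward; lengths in m; the calibration is good to about 2 mm. A picture is of the moment at which its call begins. There is no depth.
- r.hand_in(): hands the job in, once; it reports no verdict.
The state is a dict: "t": time; "qpos": joint angles; "qvel": joint speeds; "effort": joint torques, N m; "tcp_pos": TCP position; "ee_rot": TCP orientation; "ft_force": force on the tool from outside, world axes, zero at the start; "torque": the same for the moment, N m; "opening": finger opening in m.
Only numpy, scipy, OpenCV 4.12 (cv2) and the standard library are available. Lean on these libraries where they do the work, as an engineer would, in place of code of your own. Each camera call takes 0.05 s, during which the arm holds its last target. There are 200 camera calls.

## Working session

There is one attempt and no reset: what is moved stays moved. The work goes in short steps, Python scripts to look and compute and a shell command to move; the robot and the scene stay as the last step left them, time stands still between calls to the robot, and variables do not carry over. Pictures are saved under pics/ and viewed, about 12 in all and at most 16, crops included, and the job is handed in when it is done.

```bash
mkdir -p pics
python3 - <<'E'
from plant import r
import cv2,numpy as np
s=r.sense();print(s['t'],s['tcp_pos'],s['ee_rot'],s['opening'],r.pinch_z)
for n in("scene","top"):
    d=r.snapshot(n);cv2.imwrite(f"pics/{n}0.png",d['img'][...,::-1]);print(d['K'].tolist(),np.round(d['extrinsics'],3).tolist())
E
```

```text
0.0 [ 0.2671839  -0.5921788   0.40378658] [ 9.77621743e-01  2.10368618e-01 -2.51698772e-04 -8.41990685e-04] 0.08552996328133451 0.1547
[[507.9242989538969, 0.0, 321.782868955868], [0.0, 507.9242989538969, 245.21937481760642], [0.0, 0.0, 1.0]] [[-0.761, -0.649, -0.018, 0.414], [-0.403, 0.494, -0.77, 0.264], [0.509, -0.579, -0.638, 1.463], [0.0, 0.0, 0.0, 1.0]]
[[517.0087581024392, 0.0, 325.97306620063495], [0.0, 517.0087581024392, 245.15285259167334], [0.0, 0.0, 1.0]] [[-0.002, -1.0, -0.002, 0.055], [-0.998, 0.002, -0.067, 0.54], [0.067, 0.002, -0.998, 1.54], [0.0, 0.0, 0.0, 1.0]]
```

View pics/scene0.png

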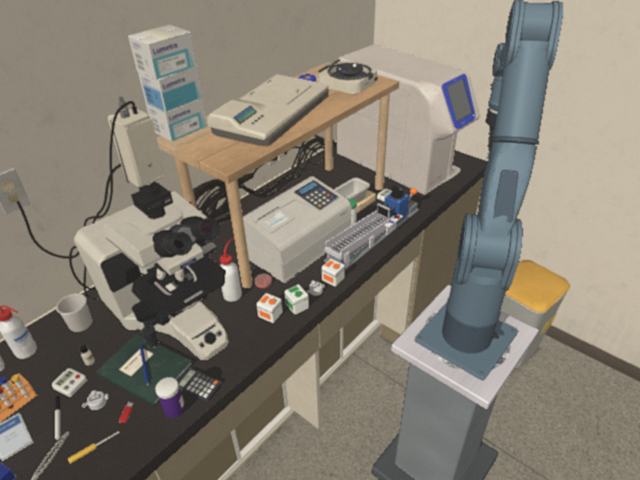

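View pics/top0.png

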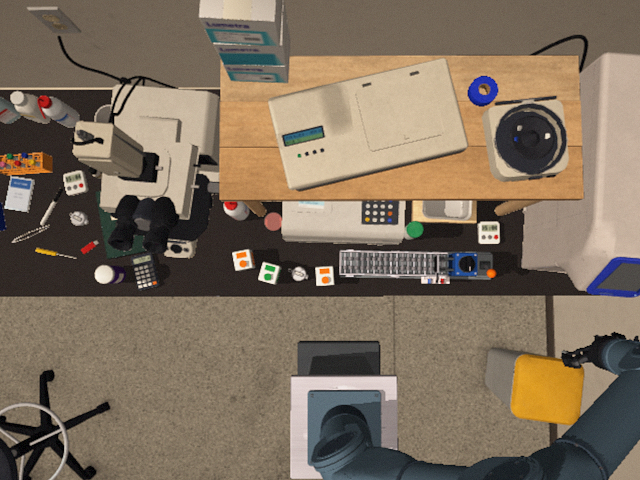

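Three packs are visible: top view (243,260) orange, (269,272) green and (324,276) orange. The tally is at (299,273), the rack spans columns 340–495, the knob is at about (466,263) and the lever ball at (491,273). I'll enlarge next.

Run:
```python
import cv2,numpy as np
a=cv2.imread("pics/top0.png");b=cv2.imread("pics/scene0.png")
A=cv2.resize(a[240:296,410:510],None,fx=8,fy=8,interpolation=cv2.INTER_CUBIC)[:,:]
B=cv2.resize(b[180:300,230:430],None,fx=4,fy=4,interpolation=cv2.INTER_CUBIC)
cv2.imwrite("pics/a1.png",A)
cv2.imwrite("pics/b1.png",B)
C=cv2.resize(a[235:300,220:420],None,fx=4,fy=4,interpolation=cv2.INTER_CUBIC)
cv2.imwrite("pics/c1.png",np.vstack([C,cv2.resize(b[180:260,320:430],None,fx=4,fy=4,interpolation=cv2.INTER_CUBIC)[:, :].copy() if 0 else np.zeros((1,800,3),np.uint8)]))
```

```text
(no output)
```

View pics/a1.png

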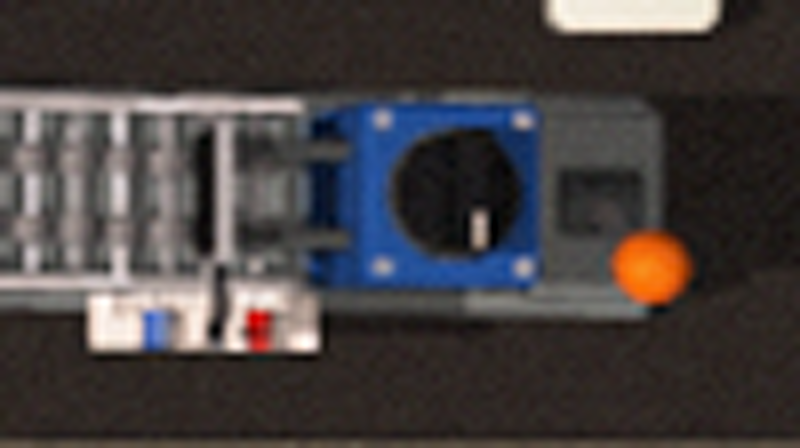

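View pics/b1.png

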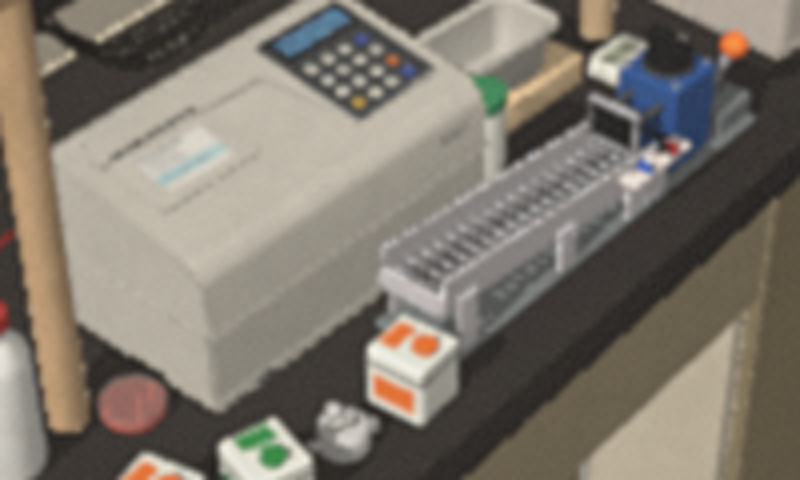

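View pics/c1.png

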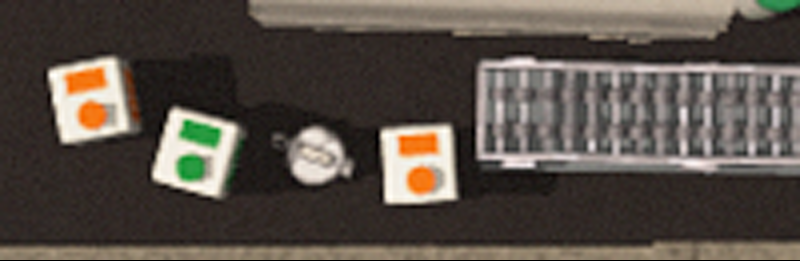

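Top zoom: the blue clip is at about (429.5,281), the red clip at (442.4,281) and the pointer at (437,282). The red clip is therefore on the low side of the pointer, and the knob bar lies across the rack. Next I'll compute positions.

```bash
cat > lib.py <<'E'
from plant import r
import cv2,numpy as np
from scipy.spatial.transform import Rotation as Ro
def ray(d,u,v,z):
    E=np.array(d['extrinsics']);R,t=E[:3,:3],E[:3,3];c=-R.T@t
    k=R.T@np.linalg.inv(d['K'])@np.array([u,v,1.]);return (c+k*(z-c[2])/k[2])
def proj(d,p):
    E=np.array(d['extrinsics']);q=np.array(d['K'])@(E[:3,:3]@np.array(p)+E[:3,3]);return q[:2]/q[2]
def tri(d1,p1,d2,p2):
    P=[np.array(d['K'])@np.array(d['extrinsics'])[:3] for d in(d1,d2)]
    X=cv2.triangulatePoints(P[0],P[1],np.array(p1,float).reshape(2,1),np.array(p2,float).reshape(2,1));return (X[:3]/X[3])[:,0]
def cen(d,box,lo,hi):
    u0,v0,u1,v1=box;h=cv2.cvtColor(d['img'][v0:v1,u0:u1],cv2.COLOR_RGB2HSV)
    m=cv2.inRange(h,np.array(lo),np.array(hi));y,x=np.nonzero(m);w=h[...,1][m>0].astype(float)
    return (np.average(x,weights=w)+u0,np.average(y,weights=w)+v0,len(x))
def go(p,yaw=None,pinch=True):
    """shift in tool axes (mm) to bring pinch to p, turn about tool z so jaw axis (tool y) is at world angle yaw"""
    s=r.sense();R=Ro.from_quat(s['ee_rot']).as_matrix();t=s['tcp_pos']
    pin=t+R@[0,0,r.pinch_z if pinch else 0.]
    j=np.arctan2(R[1,1],R[0,1])
    print('pinch',np.round(pin,4),'jaw yaw',round(j,3),'tilt',np.round(R[:2,2],4),'shift mm',np.round(R.T@(np.array(p)-pin)*1000,1),'open',round(s['opening'],4),'F',np.round(s['ft_force'],1),'t',s['t'])
    if yaw is not None:
        w=-(yaw-j);w=(w+np.pi/2)%np.pi-np.pi/2;print('turn about tool z',round(w,3))
E
python3 - <<'E'
from lib import *
d=r.snapshot('top');e=r.snapshot('scene')
O=([5,150,140],[20,255,255]);Rd=([0,150,120],[4,255,255]);B=([100,80,60],[125,255,255])
bt=cen(d,(480,260,505,285),*O);bs=cen(e,(405,182,425,200),*O);print('ball',bt,bs,tri(d,bt[:2],e,bs[:2]),ray(d,*bt[:2],.091))
rc=cen(d,(436,276,450,286),*Rd);bc=cen(d,(424,276,434,286),*B);print('clips',rc,bc,ray(d,*rc[:2],.068),ray(d,*bc[:2],.068))
z8=lambda u,v:((u+.5)/8-.5+410,(v+.5)/8-.5+240)
z4=lambda u,v:((u+.5)/4-.5+220,(v+.5)/4-.5+235)
print('ptr',ray(d,*z8(216,325),.071))
print('knob disk',ray(d,*z8(457,192),.105),'mark',ray(d,*z8(479,230),.135))
for n,q,z in(('hiL far',z4(480,62),.089),('hi near',z4(480,160),.089),('lo far',z8(300,103),.059),('lo near',z8(300,285),.059),('box far L',z8(347,105),.1),('box far R',z8(538,103),.1),('box near L',z8(355,285),.1),('box near R',z8(538,287),.1)):print(n,np.round(ray(d,*q,z),4))
g=d['img'].astype(int);h=cv2.cvtColor(d['img'],cv2.COLOR_RGB2HSV)
for bx in((228,243,258,276),(255,258,284,288),(312,262,336,290)):
    u0,v0,u1,v1=bx;m=(h[v0:v1,u0:u1,2]>125).astype(np.uint8)
    c=max(cv2.findContours(m,0,1)[0],key=cv2.contourArea);rr=cv2.minAreaRect(c);bxp=cv2.boxPoints(rr)+[u0,v0]
    W=np.array([ray(d,*q,.06) for q in bxp]);print(rr[1:],np.round(W.mean(0),4),[ (round(np.linalg.norm(W[i]-W[i-1])*1e3),round(float(np.degrees(np.arctan2(*(W[i]-W[i-1])[[1,0]]))),1)) for i in(0,1)])
go([.5,-.3,.3])
E
```

```text
ball (np.float64(490.85192778255407), np.float64(273.06633159182593), 65) (np.float64(412.889960106383), np.float64(190.74335106382978), 34) [ 0.4542033  -0.41499166  0.09887704] [ 0.45422834 -0.41753045  0.091     ]
clips (np.float64(441.9419642857143), np.float64(280.5544642857143), 11) (np.float64(428.7103490508267), np.float64(280.9167176974893), 13) [ 0.43315414 -0.28248048  0.068     ] [ 0.43219482 -0.24409194  0.068     ]
ptr [ 0.43425576 -0.26626574  0.071     ]
knob disk [ 0.48113034 -0.34527184  0.105     ] mark [ 0.4669998  -0.34454419  0.135     ]
hiL far [0.5211 0.0145 0.089 ]
hi near [0.4508 0.0148 0.089 ]
lo far [ 0.5153 -0.3009  0.059 ]
lo near [ 0.4487 -0.2997  0.059 ]
box far L [ 0.5124 -0.3081  0.1   ]
box far R [ 0.5129 -0.3761  0.1   ]
box near L [ 0.4483 -0.3097  0.1   ]
box near R [ 0.4475 -0.3747  0.1   ]
((19.415496826171875, 18.04268455505371), 78.69007110595703) [0.496 0.3   0.06 ] [(57, 11.8), (53, -78.8)]
((18.229631423950195, 19.19586753845215), 14.931418418884277) [0.4573 0.2225 0.06  ] [(53, 75.0), (56, -14.6)]
((19.0, 18.0), 90.0) [0.4487 0.0597 0.06  ] [(55, -0.1), (53, -90.1)]
pinch [ 0.2671 -0.5922  0.2494] jaw yaw -1.147 tilt [-0.0005  0.0009] shift mm [ 332.4 -170.6  -50.4] open 0.0853 F [ 0.6  0.2 -0.6] t 0.2
```

```bash
python3 -c "
from lib import *
go([.482,-.3445,.2],-1.578)"
```

```text
pinch [ 0.2671 -0.5922  0.2494] jaw yaw -1.147 tilt [-0.0005  0.0009] shift mm [ 297.7 -137.4   49.6] open 0.0853 F [ 0.6  0.2 -0.6] t 0.2
turn about tool z 0.431
```

```bash
python3 -m pendant '[0,0,0,30,-14,5,85, 0,0,0,30,-14,5,85, 0,0,0,30,-14,5,85, 0,0,0,30,-14,5,85, 0,0,0,30,-14,5,85, 0,0,0,30,-14,5,85, 0,0,0,30,-14,5,85, 0,0,0,30,-14,5,85, 0,0,0,30,-14,5,85, 0,0,0,28,-11,5,85, 0,0,0.14,0,0,0,85, 0,0,0.14,0,0,0,85, 0,0,0.15,0,0,0,50, 0,0,0,0,0,0,50, 0,0,0,0,0,0,50]'; python3 -c "
from lib import *
print(r.sense()['qpos'])
d=r.snapshot('top');cv2.imwrite('pics/t2.png',cv2.resize(d['img'][225:305,400:510,::-1],None,fx=7,fy=7,interpolation=2))
go([.482,-.3445,.132],-1.578)"
```

```text
t: 1.7
tcp_pos: [0.4826, -0.3449, 0.3546]
ee_rot: [1.0, -0.001, -0.0, 0.0]
ft_force: [0.1, 0.2, -0.5]
opening: 0.0502
[ 0.52826262  0.49675833  0.02202386  1.73978133 -0.01309053  0.90544727
 -1.01715396]
pinch [ 0.4825 -0.345   0.1999] jaw yaw -1.573 tilt [-0.0002  0.0001] shift mm [-0.5 -0.5 67.9] open 0.0499 F [-0.2  0.8  1.3] t 1.75
turn about tool z 0.005
```

View pics/t2.png

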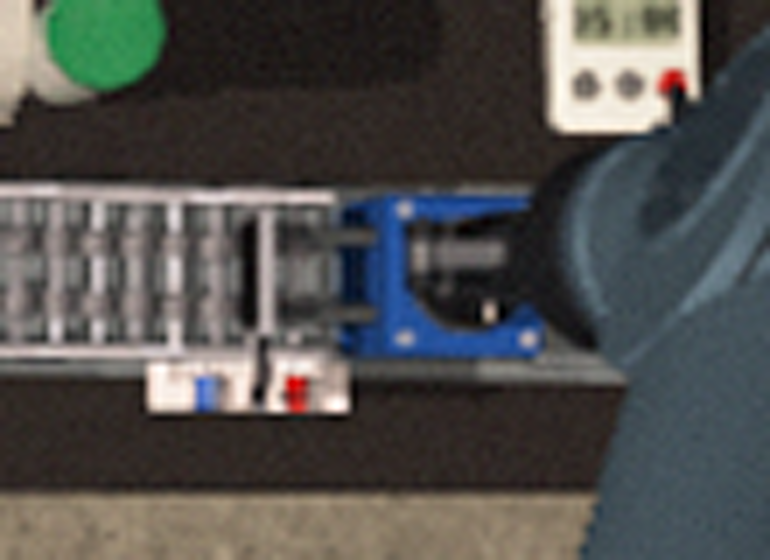

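The view shows the open gripper centred over the knob, with the stop, pointer (260,385) and red clip (297,393) unobscured. Next I go down, grip and turn anticlockwise.

```bash
python3 -m pendant '[0,0,0,0,0,34,50, 0,0,0,0,0,34,50, 0,0,0,0,0,0,0, 0,0,0,0,0,0,0, 0,0,0,0,0,0,0, 0,0,0,0,0,0,0, 0,0,0,0,0,0,0]';  python3 -c "
from lib import *
go([.482,-.3445,.132],-1.578)"
```

```text
t: 2.45
tcp_pos: [0.4825, -0.3464, 0.2873]
ee_rot: [1.0, -0.003, 0.001, 0.001]
ft_force: [1.5, -6.5, -5.9]
opening: 0.0106
pinch [ 0.4827 -0.3467  0.1326] jaw yaw -1.577 tilt [ 0.0014 -0.0025] shift mm [-0.7 -2.2  0.6] open 0.0106 F [ 1.5 -6.5 -5.9] t 2.45
turn about tool z 0.001
```

```bash
python3 -m pendant '[0,0,0,0,2.5,0,0, 0,0,-0.12,0,0,0,0, 0,0,-0.14,0,0,0,0, 0,0,-0.14,0,0,0,0, 0,0,-0.14,0,0,0,0, 0,0,-0.14,0,0,0,0, 0,0,-0.14,0,0,0,0, 0,0,-0.14,0,0,0,0, 0,0,-0.14,0,0,0,0, 0,0,-0.14,0,0,0,0, 0,0,-0.14,0,0,0,0, 0,0,-0.14,0,0,0,0, 0,0,-0.14,0,0,0,0, 0,0,-0.14,0,0,0,0, 0,0,-0.1,0,0,0,0, 0,0,0,0,0,0,0, 0,0,0,0,0,0,0]';  cat > ptr.py <<'E'
from lib import *
import sys
go([.482,-.3445,.132],-1.578)
d=r.snapshot('top');img=d['img']
rc=cen(d,(434,274,452,288),[0,150,120],[4,255,255])
# subpixel dark pointer profile over the ledge rows
u=cv2.resize(d['img'][225:305,400:510,::-1],None,fx=7,fy=7,interpolation=2);cv2.imwrite(sys.argv[1],u)
R=ray(d,*rc[:2],.068);print('red',R,rc)
g=cv2.cvtColor(img,cv2.COLOR_RGB2GRAY);print(g[274:286,422:452])
E
python3 ptr.py pics/t3.png
```

```text
t: 4.15
tcp_pos: [0.4815, -0.3462, 0.2872]
ee_rot: [0.584, 0.812, -0.0, -0.003]
ft_force: [-5.9, 4.7, 7.4]
opening: 0.0107
pinch [ 0.4808 -0.3458  0.1325] jaw yaw 0.325 tilt [-0.0044  0.0025] shift mm [0.8 1.5 0.5] open 0.0107 F [-5.9  4.7  7.4] t 4.15
turn about tool z -1.239
red [ 0.43766095 -0.27982654  0.068     ] (np.float64(441.0), np.float64(279.0), 1)
[[151 151 206 199 134 112 117 110 129 126 111 112 109 141 152 125 105 104
  105 100  61  59  91  94  91  83  44  33  47  38]
 [201 198 195 194 171 156 168 166 162 158 165 157 159 163 173 170 166 165
  167 147  74 102 148 149 139 117  70  36  41  48]
 [167 168 134 139 161 181 191 175 185 180 183 184 186 192 180 197 181 192
  225 200  99 158 210 175 174 166 142 105  62  68]
 [247 247 203 213 219 227 233 199 223 215 230 228 224 223 180 222 196 211
  246 230 131 181 235 188 193 217 225 175  75  84]
 [241 239 194 202 211 192 199 175 163 156 202 216 225 215 161 204 191 200
  212 166 105 102 199 195 212 236 243 191  59  68]
 [242 239 213 220 231 183 108 128 137 105 138 213 237 222 202 223 202 207
  191  66  40  34 124 146 183 229 244 191  22  31]
 [242 239 237 238 241 209 114 129 133 117 150 209 235 233 233 231 219 224
  187  49  20  61 135 163 158 193 229 165  13  20]
 [244 239 239 237 241 208 114 133 132 136 165 209 237 235 232 230 231 238
  187  48  14  61 137 164 158 155 161 112  27  28]
 [237 235 234 235 237 196 104 117 125 129 168 211 230 228 234 239 238 242
  198  71  29  77 145 170 184 198 211 150  31  42]
 [176 173 172 174 175 132  69  77  93  98 144 168 166 163 198 219 220 221
  185  90  40  84 133 137 185 218 227 163  36  39]
 [ 36  30  32  30  31  32  37  36  37  36  35  30  28  33  29  26  24  30
   28  39  41  41  37  33  34  29  34  38  34  47]
 [ 42  41  34  36  42  41  38  42  46  36  40  39  41  40  39  39  37  40
   36  42  42  45  39  37  33  37  45  41  40  42]]
```

View pics/t3.png

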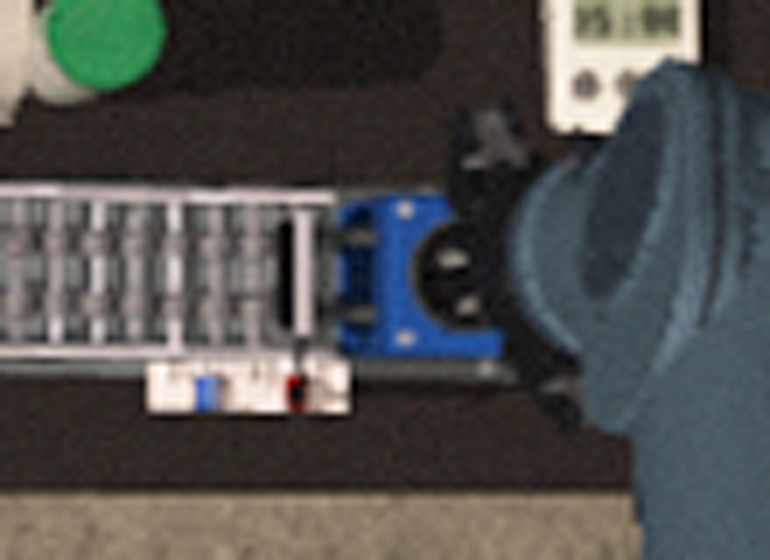

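Run:
```python
from lib import *
a=cv2.imread('pics/top0.png')[...,::-1].astype(float);d=r.snapshot('top');b=d['img'].astype(float)
for im in(a,b):
    rg=np.clip(im[279:284,434:450,0]-im[279:284,434:450,1]-15,0,None);print('red cols',np.round(rg.sum(0)),(rg.sum(0)@np.arange(434,450))/rg.sum())
    bl=np.clip(im[279:284,424:436,2]-im[279:284,424:436,0]-15,0,None);print('blue',(bl.sum(0)@np.arange(424,436))/bl.sum())
    k=np.clip(130-im[279:283,433:449].max(2),0,None);print('dark',np.round(k.sum(0)),(k.sum(0)@np.arange(433,449))/k.sum())
e=r.snapshot('scene');u=e['img'][205:235,380:412,::-1];s0=cv2.imread('pics/scene0.png')[205:235,380:412]
cv2.imwrite('pics/s3.png',cv2.resize(np.hstack([s0,u]),None,fx=12,fy=12,interpolation=2))
for n,z,y in(('red',.068,-.2825),('tip',.071,-.2825),('tip+3',.071,-.2795)):print(n,(proj(e,[.433,y,z])-[380,205]+.5)*12+(384,0))
```

```text
red cols [  8.  37.   0.   0.  19.  16. 101. 598. 714. 406.  53.  18.  31.  27.
  25.  13.] 441.91239109390125
blue 428.7583756345178
dark [  0.   0.   0. 209. 299.   4.   0.   4.   9.   0.   0.   0.   0.   0.
   0.   0.] 436.7009523809524
red cols [ 10.  12.   9.   3.  12.   6. 104. 277. 144. 107.  75.  21.  40.  37.
  21.   9.] 442.07891770011275
blue 428.76171079429736
dark [  0.   0.   0.   0.   0.   0.   0.   0. 104. 341. 183.   0.   0.   0.
   0.   0.] 442.12579617834393
red [591.96529176 141.08664852]
tip [592.73544507 132.89881649]
tip+3 [587.01227723 137.58085443]
```

View pics/s3.png

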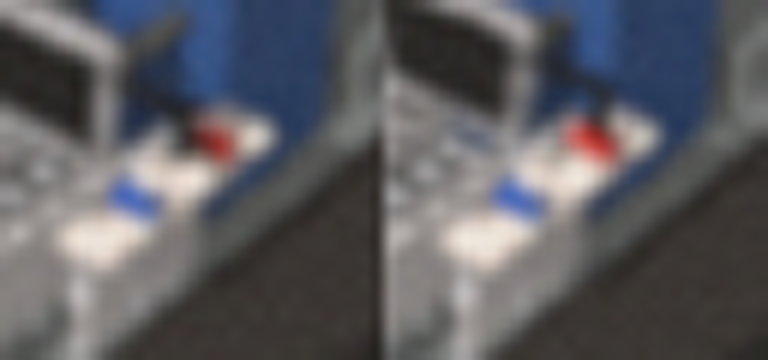

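The scene crop (initial at left, now at right) shows the pointer post at about (602,120) above the red clip at (592,140). The pointer is close, but parallax makes it ambiguous. I'll overlay a geometric model for exact alignment on both views.

```bash
cat > ov.py <<'E'
from lib import *
import sys
d=r.snapshot('top');e=r.snapshot('scene');out=[]
cx,cy,yaw=.4325,-.2829,-.008;c,s=np.cos(yaw),np.sin(yaw)
W=lambda x,y,z:np.array([cx+c*x-s*y,cy+s*x+c*y,z])
def box(x0,x1,y0,y1,z0,z1):
    P=[(x,y,z) for x in(x0,x1) for y in(y0,y1) for z in(z0,z1)]
    return [(a,b) for i,a in enumerate(P) for b in P[i+1:] if sum(p!=q for p,q in zip(a,b))==1]
for D,(u0,v0,w,h) in((d,(422,244,40,42)),(e,(376,190,40,42))):
    f=10;im=cv2.resize(D['img'][v0:v0+h,u0:u0+w,::-1],None,fx=f,fy=f,interpolation=cv2.INTER_CUBIC)
    def L(seg,col):
        for a,b in seg:
            q=[tuple(np.round(((proj(D,W(*p))-[u0,v0])+.5)*f*16).astype(int).tolist()) for p in(a,b)]
            cv2.line(im,q[0],q[1],col,1,cv2.LINE_AA,4)
    L(box(-7,7,-4,4,60,68) and [tuple((np.array(p)/1000).tolist() for p in g) for g in box(-7,7,-4,4,60,68)],(0,255,255))
    L([((0,0,.071),(0,0,.086))],(0,255,0))
    X=.484-cx
    L([tuple((np.array(p)/1000+[X,0,0]).tolist() for p in g) for g in box(-26,26,-1,3,53,99)],(255,0,255))
    out.append(im)
cv2.imwrite(sys.argv[1],np.hstack(out))
E
python3 ov.py pics/o4.png
```

```text
(no output)
```

View pics/o4.png

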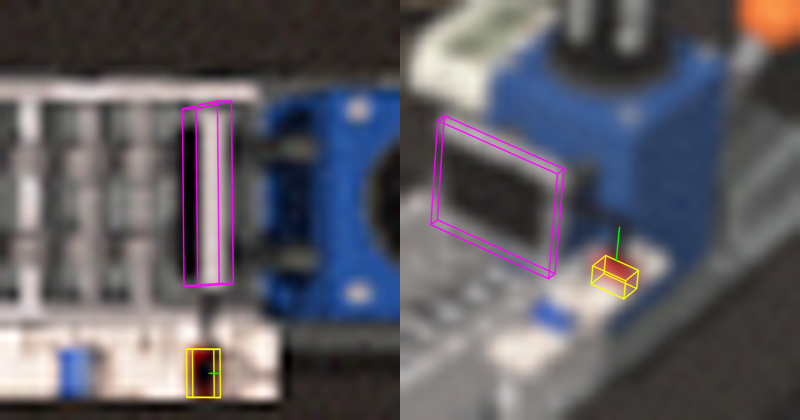

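The overlay shows the plate and pointer roughly 2 mm uphill of exact in the top view (dark at column 206, model 214), and about on in the scene view. I'll turn a little further, release and go to the lever.

```bash
python3 -m pendant '[0,0,-0.1,0,0,0,0, 0,0,-0.08,0,0,0,0, 0,0,0,0,0,0,0, 0,0,0,0,0,0,0, 0,0,0,0,0,0,0]'
python3 - <<'E'
from lib import *
go([.482,-.3445,.2])
d=r.snapshot('top');b=d['img'].astype(float)
rg=np.clip(b[279:284,434:450,0]-b[279:284,434:450,1]-15,0,None);print('red cols',np.round(rg.sum(0)))
k=np.clip(130-b[279:283,433:449].max(2),0,None);print('dark',np.round(k.sum(0)),(k.sum(0)@np.arange(433,449))/k.sum())
# bright bar of plate: column profile of gray over plate rows
for im in(cv2.imread('pics/top0.png')[...,::-1],d['img']):print(np.round(cv2.cvtColor(np.ascontiguousarray(im),cv2.COLOR_RGB2GRAY)[257:270,430:450].mean(0)))
E
```

```text
t: 4.9
tcp_pos: [0.4814, -0.3462, 0.2872]
ee_rot: [0.508, 0.861, -0.0, -0.003]
ft_force: [-6.1, 4.5, 6.9]
opening: 0.0106
pinch [ 0.4806 -0.3459  0.1325] jaw yaw 0.504 tilt [-0.0049  0.0021] shift mm [  0.9   1.7 -67.5] open 0.0106 F [-6.1  4.5  6.9] t 4.9
red cols [ 10.   9.  13.   3.  10.   4. 182. 537. 234.   6.   7.  24.  31.  29.
  19.   7.]
dark [  0.   0.   0.   0.   0.   0.   0.   0.   0. 259. 266.   0.   0.   0.
   0.   0.] 442.50666666666666
[143. 122.  92.  86.  47.  11.  41. 159. 172.  97.  64.  70.  79.  78.
  84.  81.  70.  77.  62.  35.]
[145. 122.  91.  91. 106. 139. 134. 106.  97.  71.  31.   9.  69. 167.
 170.  91.  61.  71.  61.  37.]
```

```bash
python3 -m pendant '[0,0,0,0,0,0,40, 0,0,0,0,0,0,40, 0,0,0,0,0,0,40, 0,0,0,0,0,-35,40, 0,0,0,0,0,-35,40, 0,0,0.13,0,0,0,0, 0,0,0.13,0,0,0,0, 0,0,0.13,0,0,0,0, 0,0,0.115,0,0,0,0, 0,0,0,0,0,0,0]'; python3 -c "
from lib import *
go([.405,-.4165,.2],0);go([.405,-.4165,.1],0);go([.51,-.4165,.1],0)"
```

```text
t: 5.95
tcp_pos: [0.4828, -0.3475, 0.357]
ee_rot: [0.708, 0.706, -0.0, 0.0]
ft_force: [0.0, -0.5, 0.1]
opening: -0.0001
pinch [ 0.4828 -0.3476  0.2023] jaw yaw -0.003 tilt [ 0.0003 -0.0006] shift mm [-69.1 -77.7   2.3] open -0.0001 F [ 0.  -0.5  0.1] t 5.95
turn about tool z -0.003
pinch [ 0.4828 -0.3476  0.2023] jaw yaw -0.003 tilt [ 0.0003 -0.0006] shift mm [-69.1 -77.7 102.3] open -0.0001 F [ 0.  -0.5  0.1] t 5.95
turn about tool z -0.003
pinch [ 0.4828 -0.3476  0.2023] jaw yaw -0.003 tilt [ 0.0003 -0.0006] shift mm [-68.8  27.3 102.3] open -0.0001 F [ 0.  -0.5  0.1] t 5.95
turn about tool z -0.003
```

```bash
python3 -m pendant '[0,0,0,-23,-26,0,0, 0,0,0,-23,-26,0,0, 0,0,0,-23,-26,0,0, 0,0,0,0,0,34,0, 0,0,0,0,0,34,0, 0,0,0,0,0,34,0, 0,0,0,0,0,0,0]'; python3 ov.py pics/o5.png; python3 -c "
from lib import *
go([.51,-.4165,.1],0)"
```

```text
t: 6.65
tcp_pos: [0.4028, -0.4151, 0.2508]
ee_rot: [0.707, 0.707, -0.0, -0.004]
ft_force: [-0.6, 0.5, -0.3]
opening: -0.0001
pinch [ 0.4047 -0.4163  0.1004] jaw yaw 0.0 tilt [-0.0001  0.0005] shift mm [ -0.2 105.3   0.4] open 0.0002 F [ 0.1 -0.2  0.5] t 6.75
turn about tool z 0.0
```

View pics/o5.png

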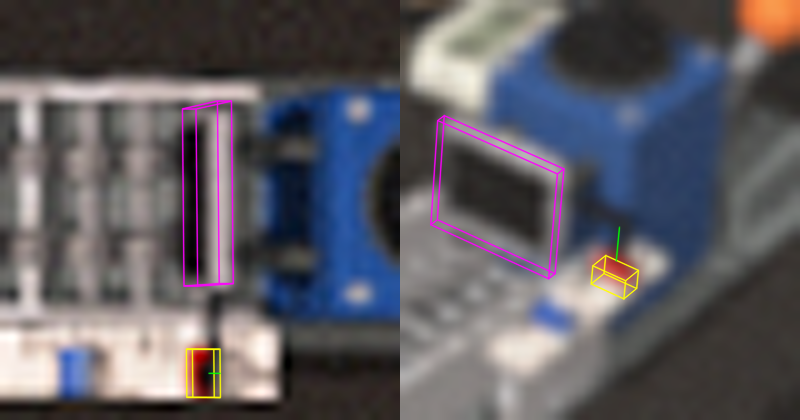

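The overlay shows the pointer at column 210 and the plate bar at 200–224, both inside the aligned model within about 1–2 mm. Now the lever.

```bash
python3 -m pendant '[0,0,0,0,15,0,0, 0,0,0,0,15,0,0, 0,0,0,0,10,0,0, 0,0,0,0,10,0,0, 0,0,0,0,10,0,0, 0,0,0,0,10,0,0, 0,0,0,0,10,0,0, 0,0,0,0,8,0,0, 0,0,0,0,0,0,0]'; python3 -m pendant '[0,0,0,0,5,0,0, 0,0,0,0,4,0,0, 0,0,0,0,0,0,0]'; python3 -c "
from lib import *
go([.51,-.4165,.1],0)
d=r.snapshot('scene');e=r.snapshot('top')
for D,b in((d,(400,175,435,205)),(e,(475,240,505,285))):print(cen(D,b,[5,150,140],[20,255,255]))
P=[[.4880+.07*np.sin(a-.51),-.4165,.03+.07*np.cos(a-.51)] for a in(.8,.9,1.)]
print([(np.round(proj(d,p)),np.round(proj(e,p))) for p in P])"
```

```text
t: 7.65
tcp_pos: [0.4899, -0.4168, 0.254]
ee_rot: [0.708, 0.706, -0.003, -0.004]
ft_force: [-13.7, 3.1, 10.3]
opening: -0.0001
t: 7.95
tcp_pos: [0.4933, -0.4174, 0.2537]
ee_rot: [0.709, 0.705, -0.007, -0.01]
ft_force: [-34.7, 9.1, 27.5]
opening: -0.0004
pinch [ 0.4895 -0.4167  0.0991] jaw yaw -0.006 tilt [-0.0248  0.0047] shift mm [ 0.3 20.5 -1.4] open -0.0004 F [-34.7   9.1  27.5] t 7.95
turn about tool z -0.006
(np.float64(400.375), np.float64(185.5328341013825), 10)
(np.float64(487.89771241830067), np.float64(252.40571895424836), 27)
[(array([401., 186.]), array([491., 254.])), (array([399., 186.]), array([490., 252.])), (array([398., 186.]), array([490., 250.]))]
```

```bash
python3 -m pendant '[0,0,0,0,-10,0,0, 0,0,0,0,-20,0,0, 0,0,0,0,-30,0,0, 0,0,0,0,0,-30,0, 0,0,0,0,0,-40,85, 0,0,0,0,0,-50,85]'; python3 ptr.py pics/t6.png | head -3; python3 -c "
from lib import *
d=r.snapshot('scene');e=r.snapshot('top')
a=cen(d,(385,172,430,205),[5,150,140],[20,255,255]);b=cen(e,(475,240,505,285),[5,150,140],[20,255,255]);print(a,b,tri(e,b[:2],d,a[:2]))
go([.4487,.0597,.15],0)
cv2.imwrite('pics/t7.png',cv2.resize(e['img'][230:300,220:510,::-1],None,fx=2.7,fy=2.7,interpolation=2))"
```

```text
t: 8.65
tcp_pos: [0.4412, -0.4161, 0.3747]
ee_rot: [0.708, 0.706, 0.0, -0.001]
ft_force: [1.0, -1.4, -0.5]
opening: 0.0285
pinch [ 0.441  -0.4157  0.22  ] jaw yaw -0.002 tilt [-0.0017  0.0024] shift mm [71.1 41.1 88.1] open 0.0285 F [ 1.  -1.4 -0.5] t 8.65
turn about tool z -1.565
red [ 0.43449183 -0.28043088  0.068     ] (np.float64(441.22722820763954), np.float64(280.0940254652302), 5)
(np.float64(400.5536218250235), np.float64(185.8563029162747), 24) (np.float64(490.112987012987), np.float64(252.62802460697196), 63) [ 0.51107414 -0.41612486  0.09630848]
pinch [ 0.4442 -0.4178  0.2239] jaw yaw -0.002 tilt [ 0.0063 -0.005 ] shift mm [477.9   3.2  71.6] open 0.0504 F [-0.3  0.1 -0.3] t 8.8
turn about tool z -0.002
```

View pics/t7.png

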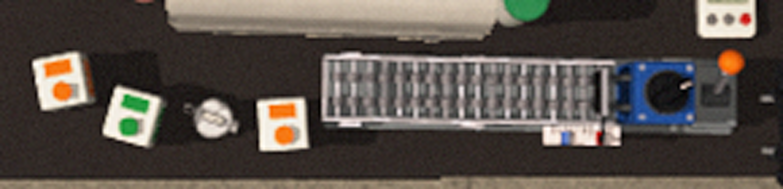

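The picture shows the lever ball at (731,62), now on the far side, with the stop set. The packs are undisturbed at (62,80), (134,116) and (283,124). Triangulation puts the ball's travel at 57 mm, ending against a hard stop. Next is the pack nearest the rack.

```bash
python3 -m pendant '[0,0,0,40,0,0,85, 0,0,0,40,0,0,85, 0,0,0,40,0,0,85, 0,0,0,40,0,0,85, 0,0,0,40,0,0,85, 0,0,0,40,0,0,85, 0,0,0,40,0,0,85, 0,0,0,40,0,0,85, 0,0,0,40,0,0,85, 0,0,0,40,0,0,85, 0,0,0,40,0,0,85, 0,0,0,38,3,0,85, 0,0,0,0,0,20,85, 0,0,0,0,0,40,85, 0,0,0,0,0,0,85]'; python3 -c "
from lib import *
go([.4487,.0597,.044],0);e=r.snapshot('top');cv2.imwrite('pics/t8.png',cv2.resize(e['img'][230:300,220:380,::-1],None,fx=5,fy=5,interpolation=2))
print(r.sense()['qpos'])
h=cv2.cvtColor(e['img'],cv2.COLOR_RGB2HSV)
for bx in((228,243,258,276),(255,258,284,288)):
    u0,v0,u1,v1=bx;m=(h[v0:v1,u0:u1,2]>125).astype(np.uint8)
    c=max(cv2.findContours(m,0,1)[0],key=cv2.contourArea);rr=cv2.minAreaRect(c);print(np.array(rr[0])+[u0,v0],rr[1:])"
```

```text
t: 10.3
tcp_pos: [0.4432, 0.0615, 0.3106]
ee_rot: [0.707, 0.707, -0.003, -0.003]
ft_force: [-1.1, -0.2, 0.3]
opening: 0.0851
pinch [0.4417 0.0614 0.1559] jaw yaw -0.001 tilt [-0.0093 -0.0003] shift mm [ -1.7   8.  111.9] open 0.0851 F [-1.1 -0.2  0.3] t 10.3
turn about tool z -0.001
[ 0.25530803  0.40419196 -0.58740646  2.0995613   0.32882866  0.73344451
 -0.54452233]
[241.90384483 259.51922989] ((19.415496826171875, 18.04268455505371), 78.69007110595703)
[268.32572651 272.65352631] ((18.229631423950195, 19.26028060913086), 14.931418418884277)
```

View pics/t8.png

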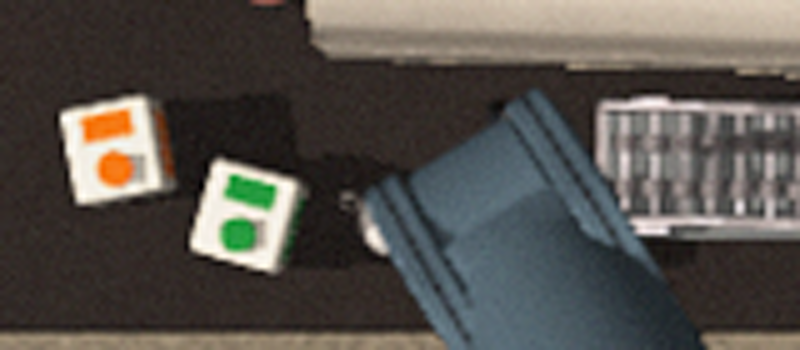

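The view is blocked by the arm over the near pack. The other two packs have not moved. Descend and grip.

```bash
python3 -m pendant '[0,0,0,-1.7,7,0,85, 0,0,0,0,0,30,85, 0,0,0,0,0,30,85, 0,0,0,0,0,30,85, 0,0,0,0,0,22,85, 0,0,0,0,0,0,85, 0,0,0,0,0,0,20, 0,0,0,0,0,0,20, 0,0,0,0,0,0,20, 0,0,0,0,0,0,20, 0,0,0,0,0,0,20, 0,0,0,0,0,0,20]'; python3 -c "
from lib import *
go([.486,-.022,.2],-.008)"
```

```text
t: 11.55
tcp_pos: [0.4533, 0.0599, 0.2045]
ee_rot: [0.708, 0.706, 0.001, 0.001]
ft_force: [-0.9, -0.2, 6.4]
opening: 0.0548
pinch [0.4538 0.0599 0.0498] jaw yaw -0.002 tilt [0.0031 0.    ] shift mm [ -81.8   32.9 -150.1] open 0.0548 F [-0.9 -0.2  6.4] t 11.55
turn about tool z 0.006
```

```bash
python3 -m pendant '[0,0,0,0,0,-30,20, 0,0,0,0,0,-40,20, 0,0,0,0,0,-40,20, 0,0,0,0,0,-40,20, 0,0,0,-20,8,0,20, 0,0,0,-30,12,0,20, 0,0,0,-30,12,0,20, 0,0,0,0,0,0,20, 0,0.05,0,0,0,0,20, 0,0.055,0,0,0,0,20, 0,0,0,0,0,0,20]'; python3 -c "
from lib import *
go([.486,-.022,.16],-.008);go([.486,-.022,.121],-.008)"
```

```text
t: 12.65
tcp_pos: [0.484, -0.0207, 0.3534]
ee_rot: [0.707, 0.705, 0.038, -0.037]
ft_force: [-0.1, 0.3, -0.8]
opening: 0.0553
pinch [ 0.4842 -0.0044  0.1996] jaw yaw -0.003 tilt [0.0011 0.1053] shift mm [-21.7   1.8  37.5] open 0.0553 F [-0.1  0.3 -0.8] t 12.65
turn about tool z 0.005
pinch [ 0.4842 -0.0044  0.1996] jaw yaw -0.003 tilt [0.0011 0.1053] shift mm [-25.8   1.8  76.3] open 0.0553 F [-0.1  0.3 -0.8] t 12.65
turn about tool z 0.005
```

```bash
python3 -m pendant '[0,0,0,-11,1,18,20, 0,0,0,-11,1,18,20, 0,0,0,0,0,0,20, 0,0,0,0,0,0,20]'; python3 -c "
from lib import *
go([.486,-.022,.121],-.008)
a=r.snapshot('top')['img'][230:300,300:380];b=r.snapshot('scene')['img'][205:275,300:380]
cv2.imwrite('pics/t9.png',cv2.resize(np.hstack([a,b])[...,::-1],None,fx=5,fy=5,interpolation=2))"
```

```text
t: 13.05
tcp_pos: [0.4862, -0.0378, 0.3152]
ee_rot: [0.707, 0.706, 0.037, -0.037]
ft_force: [-1.0, 0.8, -0.4]
opening: 0.055
pinch [ 0.4862 -0.0217  0.1613] jaw yaw -0.002 tilt [0.0002 0.1044] shift mm [-4.6 -0.2 40.1] open 0.055 F [-1.   0.8 -0.4] t 13.05
turn about tool z 0.006
```

View pics/t9.png

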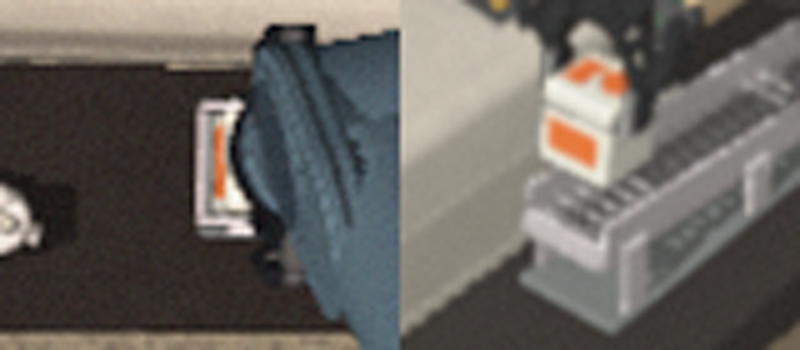

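The pack is held upright. Seen from the top it sits centred between the rails (label at (222,165), rails at rows 103–232). Lowering.

```bash
python3 -m pendant '[0,0,0,-2,0,15,20, 0,0,0,-2,0,15,20, 0,0,0,0,0,8,20, 0,0,0,0,0,0,20]'; python3 -c "
from lib import *
go([.486,-.022,.119],-.008)"
```

```text
t: 13.55
tcp_pos: [0.486, -0.0378, 0.2762]
ee_rot: [0.707, 0.706, 0.037, -0.037]
ft_force: [0.7, -0.0, -2.6]
opening: 0.055
pinch [ 0.4859 -0.0216  0.1224] jaw yaw -0.001 tilt [-0.0007  0.105 ] shift mm [-0.8  0.1  3.3] open 0.055 F [ 0.7 -0.  -2.6] t 13.55
turn about tool z 0.007
```

```bash
python3 -m pendant '[0,0,0,0,0,2.5,20, 0,0,0,0,0,0,20]'; python3 -m pendant '[0,0,0,0,0,0,85, 0,0,0,0,0,0,85, 0,0,0,0,0,0,85, 0,0,0,0,0,0,85, 0,0,0,0,0,0,85, 0,0,0,0,0,-20,85, 0,0,0,0,0,-40,85, 0,0,0,0,0,-40,85, 0,-0.055,0,0,0,0,85, 0,-0.05,0,0,0,0,85, 0,0,0,0,0,0,85]'; python3 -c "
from lib import *
go([.4573,.2225,.15],np.radians(-14.6))
"
```

```text
t: 13.75
tcp_pos: [0.4864, -0.0379, 0.2744]
ee_rot: [0.707, 0.706, 0.037, -0.037]
ft_force: [-0.6, 0.6, -1.1]
opening: 0.0551
t: 14.85
tcp_pos: [0.4861, -0.048, 0.3737]
ee_rot: [0.707, 0.707, -0.0, 0.001]
ft_force: [-0.6, -0.7, -0.4]
opening: 0.0851
pinch [ 0.4862 -0.0482  0.219 ] jaw yaw -0.001 tilt [ 0.0007 -0.001 ] shift mm [270.7 -29.2  68.7] open 0.0851 F [-0.6 -0.7 -0.4] t 14.85
turn about tool z 0.254
```

```bash
cat > packs.py <<'E'
from lib import *
d=r.snapshot('top');h=cv2.cvtColor(d['img'],cv2.COLOR_RGB2HSV)
for n,lo,hi in(('green',[55,120,60],[85,255,255]),('orange',[5,150,140],[18,255,255])):
    m=cv2.inRange(h,np.array(lo),np.array(hi));m[:240]=0;m[300:]=0
    k,_,st,c=cv2.connectedComponentsWithStats(m)
    print(n,[(np.round(c[i],1).tolist(),int(st[i,4])) for i in range(1,k) if st[i,4]>3])
for bx in((225,243,258,276),(253,255,286,290)):
    u0,v0,u1,v1=bx;m=(h[v0:v1,u0:u1,2]>125).astype(np.uint8)
    c=max(cv2.findContours(m,0,1)[0],key=cv2.contourArea);rr=cv2.minAreaRect(c);print(rr[1:],np.round(ray(d,*(np.array(rr[0])+[u0,v0]),.06),4))
E
python3 packs.py; python3 -m pendant '[0,0,0,30,-4,0,85, 0,0,0,40,-4,0,85, 0,0,0,40,-4,0,85, 0,0,0,40,-4,0,85, 0,0,0,40,-4,0,85, 0,0,0,40,-4,0,85, 0,0,0,40,-4,0,85, 0,0,0.127,0,0,30,85, 0,0,0.127,0,0,38,85, 0,0,0,0,0,0,85, 0,0,0,0,0,0,85]'; python3 packs.py;python3 -c "
from lib import *
go([.4573,.2225,.046],np.radians(-14.6))
"
```

```text
green [([269.8, 267.8], 40), ([267.4, 276.4], 33)]
orange [([491.1, 253.0], 40), ([240.9, 254.6], 45), ([242.6, 263.2], 36), ([154.3, 282.5], 12)]
((19.415496826171875, 18.04268455505371), 78.69007110595703) [0.4959 0.3    0.06  ]
((18.229631423950195, 19.26028060913086), 14.931418418884277) [0.4574 0.2224 0.06  ]
t: 16.0
tcp_pos: [0.4586, 0.2214, 0.3053]
ee_rot: [0.791, 0.612, -0.001, -0.001]
ft_force: [1.2, -0.7, -0.0]
opening: 0.0851
green []
orange [([490.6, 252.4], 52), ([397.5, 258.0], 50), ([397.8, 266.9], 40), ([154.2, 282.4], 13)]
((2.8284268379211426, 4.949747085571289), 45.0) [0.4967 0.2946 0.06  ]
((5.656853675842285, 2.1213202476501465), 45.0) [0.476  0.1979 0.06  ]
pinch [0.4592 0.2218 0.1517] jaw yaw -0.253 tilt [0.0003 0.001 ] shift mm [ 1.000e-01 -2.000e+00  1.057e+02] open 0.0854 F [ 0.3 -0.3  0. ] t 16.05
turn about tool z 0.002
```

```bash
python3 -m pendant '[0,0,0,0,-2,30,85, 0,0,0,0,0,30,85, 0,0,0,0,0,30,85, 0,0,0,0,0,15,85, 0,0,0,0,0,0,85, 0,0,0,0,0,0,20, 0,0,0,0,0,0,20, 0,0,0,0,0,0,20, 0,0,0,0,0,0,20, 0,0,0,0,0,0,20, 0,0,0,0,0,0,20]'; python3 -c "
from lib import *
go([.486,-.022,.2],-.008)"
```

```text
t: 17.15
tcp_pos: [0.4577, 0.2225, 0.2022]
ee_rot: [0.792, 0.611, 0.002, 0.0]
ft_force: [-0.1, 0.3, 6.4]
opening: 0.0554
pinch [0.4581 0.2227 0.0475] jaw yaw -0.256 tilt [0.0031 0.0013] shift mm [-229.3   89.3 -152.8] open 0.0554 F [-0.1  0.3  6.4] t 17.15
turn about tool z -0.248
```

```bash
python3 -m pendant '[0,0,0,0,0,-30,20, 0,0,0,0,0,-40,20, 0,0,0,0,0,-40,20, 0,0,0,0,0,-40,20, 0,0,-0.124,0,0,0,20, 0,0,-0.124,0,0,0,20, 0,0,0,-30,4,0,20, 0,0,0,-40,5,0,20, 0,0,0,-40,5,0,20, 0,0,0,-40,5,0,20, 0,0,0,-40,4,0,20, 0,0,0,-30,4,0,20, 0,0.05,0,-20,0,0,20, 0,0.055,0,-20,0,0,20, 0,0,0,0,0,0,20]'; python3 -c "
from lib import *
go([.486,-.022,.16],-.008);go([.486,-.022,.118],-.008)"; python3 packs.py
```

```text
t: 18.65
tcp_pos: [0.4815, -0.0419, 0.3496]
ee_rot: [0.711, 0.701, 0.037, -0.036]
ft_force: [-0.1, 0.6, -1.7]
opening: 0.0552
pinch [ 0.4817 -0.0258  0.1958] jaw yaw -0.014 tilt [0.0015 0.1039] shift mm [ 0.1  4.2 36. ] open 0.0552 F [-0.1  0.6 -1.7] t 18.65
turn about tool z -0.006
pinch [ 0.4817 -0.0258  0.1958] jaw yaw -0.014 tilt [0.0015 0.1039] shift mm [-4.2  4.2 77.7] open 0.0552 F [-0.1  0.6 -1.7] t 18.65
turn about tool z -0.006
green [([345.0, 267.5], 4)]
orange [([491.1, 253.0], 40), ([240.9, 254.6], 45), ([422.0, 262.4], 14), ([433.7, 258.1], 49), ([242.7, 263.3], 35), ([434.3, 267.7], 39), ([154.3, 282.5], 12)]
((19.415496826171875, 18.04268455505371), 78.69007110595703) [0.4959 0.3    0.06  ]Traceback (most recent call last):
  File "packs.py", line 9, in <module>
    c=max(cv2.findContours(m,0,1)[0],key=cv2.contourArea);rr=cv2.minAreaRect(c);print(rr[1:],np.round(ray(d,*(np.array(rr[0])+[u0,v0]),.06),4))
ValueError: max() iterable argument is empty
```

```bash
python3 -m pendant '[0,0,-0.006,-1,4,20,20, 0,0,0,-1,0,20,20, 0,0,0,-1,0,20,20, 0,0,0,-1,0,14,20, 0,0,0,0,0,4,20, 0,0,0,0,0,0,20]'; python3 -c "
from lib import *
go([.486,-.022,.117],-.008)"
```

```text
t: 19.3
tcp_pos: [0.4857, -0.0331, 0.2721]
ee_rot: [0.706, 0.706, 0.037, -0.037]
ft_force: [-1.4, -0.7, 1.1]
opening: 0.0554
pinch [ 0.4857 -0.0171  0.1182] jaw yaw -0.0 tilt [-0.      0.1038] shift mm [-5.   0.3  0.7] open 0.0554 F [-1.4 -0.7  1.1] t 19.3
turn about tool z 0.008
```

```bash
python3 -m pendant '[0,0,0,-3,0,1,20, 0,0,0,0,0,0,20, 0,0,0,0,0,0,85, 0,0,0,0,0,0,85, 0,0,0,0,0,0,85, 0,0,0,0,0,0,85, 0,0,0,0,0,0,85, 0,0,0,0,0,-20,85, 0,0,0,0,0,-40,85, 0,0,0,0,0,-40,85, 0,-0.055,0,0,0,0,85, 0,-0.05,0,0,0,0,85, 0,0,0,0,0,0,85]'; python3 -c "
from lib import *
go([.4959,.2995,.15],np.radians(11.5))"; sed -i 's/^    c=max/    if not m.any():continue\n    c=max/' packs.py; python3 packs.py
```

```text
t: 20.6
tcp_pos: [0.4856, -0.0469, 0.3698]
ee_rot: [0.707, 0.707, 0.0, 0.001]
ft_force: [-0.5, 0.0, 0.3]
opening: 0.085
pinch [ 0.4858 -0.047   0.2151] jaw yaw -0.001 tilt [ 0.0012 -0.001 ] shift mm [346.6   9.7  64.8] open 0.085 F [-0.5  0.   0.3] t 20.6
turn about tool z -0.202
green []
orange [([491.0, 253.0], 41), ([240.9, 254.5], 46), ([434.0, 258.2], 48), ([421.5, 264.0], 26), ([242.6, 263.2], 36), ([434.3, 267.7], 37), ([154.2, 282.4], 13)]
((19.61161231994629, 18.04268455505371), 78.69007110595703) [0.4962 0.3001 0.06  ]
```

```bash
python3 -m pendant '[0,0,0,26,1,0,85, 0,0,0,40,1,0,85, 0,0,0,40,1,0,85, 0,0,0,40,1,0,85, 0,0,0,40,1,0,85, 0,0,0,40,1,0,85, 0,0,0,40,1,0,85, 0,0,0,40,1,0,85, 0,0,0,40,1,0,85, 0,0,-0.1,0,0,30,85, 0,0,-0.1,0,0,30,85, 0,0,0,0,0,0,85, 0,0,0,0,0,0,85]'; python3 packs.py;python3 -c "
from lib import *
go([.4959,.2995,.046],np.radians(11.5))
"
```

```text
t: 21.95
tcp_pos: [0.4954, 0.2983, 0.3093]
ee_rot: [0.635, 0.773, -0.0, -0.001]
ft_force: [0.6, 0.4, 1.0]
opening: 0.0851
green [([398.8, 257.6], 38), ([387.1, 265.2], 9), ([399.3, 266.7], 35)]
orange [([491.2, 252.7], 41), ([433.6, 258.1], 50), ([434.2, 267.7], 38), ([154.3, 282.5], 12)]
((7.0, 5.0), 0.0) [0.4581 0.3389 0.06  ]
((1.0, 0.0), 180.0) [0.4098 0.2654 0.06  ]
pinch [0.4959 0.2988 0.1557] jaw yaw 0.195 tilt [0.0007 0.0011] shift mm [  0.6   0.  109.7] open 0.0852 F [ 0.4 -0.  -0.6] t 22.0
turn about tool z -0.006
```

```bash
python3 -m pendant '[0,0,0,0,0,30,85, 0,0,0,0,0,30,85, 0,0,0,0,0,30,85, 0,0,0,0,0,19,85, 0,0,0,0,0,0,85, 0,0,0,0,0,0,20, 0,0,0,0,0,0,20, 0,0,0,0,0,0,20, 0,0,0,0,0,0,20, 0,0,0,0,0,0,20, 0,0,0,0,0,0,20]'; python3 -m pendant '[0,0,0,0,0,-30,20, 0,0,0,0,0,-40,20, 0,0,0,0,0,-40,20, 0,0,0,0,0,-40,20, 0,0,0.1,0,0,0,20, 0,0,0.1,0,0,0,20, 0,0,0,0,0,0,20]';python3 -c "
from lib import *
go([.486,-.022,.2],-.008)"
```

```text
t: 23.1
tcp_pos: [0.4963, 0.2993, 0.2027]
ee_rot: [0.634, 0.773, 0.002, 0.001]
ft_force: [-0.6, -1.0, 7.1]
opening: 0.0548
t: 23.8
tcp_pos: [0.4953, 0.2985, 0.3518]
ee_rot: [0.708, 0.706, 0.001, 0.001]
ft_force: [0.8, 1.6, -2.3]
opening: 0.0551
pinch [0.4956 0.2986 0.1971] jaw yaw -0.003 tilt [0.0024 0.0003] shift mm [-320.6   -8.6   -3. ] open 0.0551 F [ 0.8  1.6 -2.3] t 23.8
turn about tool z 0.005
```

```bash
python3 -m pendant '[0,0,0,-30,-1,0,20, 0,0,0,-40,-1,0,20, 0,0,0,-40,-1,0,20, 0,0,0,-40,-1,0,20, 0,0,0,-40,-1,0,20, 0,0,0,-40,-2,0,20, 0,0,0,-40,-1,0,20, 0,0,0,-30,-1,0,20, 0,0.05,0,-20,0,0,20, 0,0.055,0,-20,0,0,20, 0,0,0,0,0,0,20, 0,0,0,0,0,0,20]'; python3 -c "
from lib import *
go([.486,-.022,.118],-.008)"; python3 packs.py
```

```text
t: 25.0
tcp_pos: [0.4856, -0.0413, 0.3496]
ee_rot: [0.707, 0.706, 0.037, -0.037]
ft_force: [-0.4, 0.8, -2.3]
opening: 0.0551
pinch [ 0.4857 -0.0252  0.1958] jaw yaw -0.002 tilt [0.0009 0.1043] shift mm [-4.9  0.3 77.7] open 0.0551 F [-0.4  0.8 -2.3] t 25.0
turn about tool z 0.006
green [([413.0, 257.9], 35), ([413.5, 266.7], 17)]
orange [([491.1, 253.2], 40), ([344.1, 261.1], 15), ([429.4, 258.0], 49), ([430.0, 267.6], 39), ([154.2, 282.4], 13)]
```

```bash
python3 -m pendant '[0,0,0,-1,0,20,20, 0,0,0,-1,0,20,20, 0,0,0,0,0,0,20, 0,0,0,0,0,0,20, 0,0,0,0,0,0,20, 0,0,0,0,0,0,20, 0,0,0,0,0,0,20, 0,0,0,0,0,0,20, 0,0,0,0,0,0,20, 0,0,0,0,0,0,20]'; python3 packs.py; python3 -c "
from lib import *
go([.486,-.022,.118],-.008)
a=r.snapshot('top')['img'][235:295,340:450];b=r.snapshot('scene')['img'][180:260,320:430]
cv2.imwrite('pics/t10.png',cv2.resize(np.vstack([a,b])[...,::-1],None,fx=4.2,fy=4.2,interpolation=2))"
```

```text
t: 26.05
tcp_pos: [0.4857, -0.0393, 0.3095]
ee_rot: [0.707, 0.705, 0.037, -0.037]
ft_force: [0.0, 1.0, -2.0]
opening: 0.0551
green [([416.0, 258.0], 45), ([416.5, 267.2], 36)]
orange [([491.1, 253.0], 40), ([343.0, 262.0], 13), ([433.9, 258.5], 55), ([434.5, 267.6], 39), ([154.2, 282.4], 13)]
pinch [ 0.4858 -0.023   0.1557] jaw yaw -0.002 tilt [0.0008 0.1048] shift mm [-2.9  0.2 37.6] open 0.0549 F [-0.1 -0.5 -1.8] t 26.1
turn about tool z 0.006
```

View pics/t10.png

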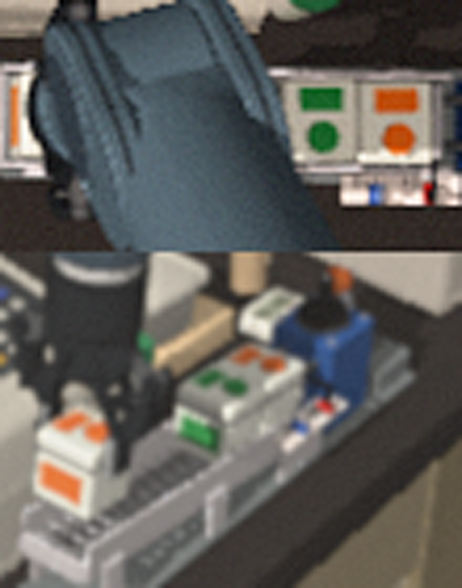

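The first two packs are square and queued at the stop: green at (322,120) and orange at (398,120) in the crop. The third is held level over the lane. Set it down.

```bash
python3 -m pendant '[0,0,0,-1,0,20,20, 0,0,0,-2,0,15,20, 0,0,0,0,0,3,20, 0,0,0,0,0,0,20]';  python3 -m pendant '[0,0,0,0,0,0,85, 0,0,0,0,0,0,85, 0,0,0,0,0,0,85, 0,0,0,0,0,0,85, 0,0,0,0,0,0,85, 0,0,0,0,0,-20,85, 0,0,0,0,0,-40,85, 0,0,0,0,0,-40,85, 0,-0.055,0,0,0,0,85, 0,-0.05,0,0,0,0,85, 0,0,0,40,0,-20,85, 0,0,0,40,0,0,85, 0,0,0,40,0,0,85, 0,0,0,40,0,0,85, 0,0,0,40,0,0,85]'; python3 -m pendant '[0,0,0,0,0,0,85, 0,0,0,0,0,0,85, 0,0,0,0,0,0,85, 0,0,0,0,0,0,85, 0,0,0,0,0,0,85, 0,0,0,0,0,0,85, 0,0,0,0,0,0,85, 0,0,0,0,0,0,85, 0,0,0,0,0,0,85, 0,0,0,0,0,0,85, 0,0,0,0,0,0,85, 0,0,0,0,0,0,85, 0,0,0,0,0,0,85, 0,0,0,0,0,0,85, 0,0,0,0,0,0,85, 0,0,0,0,0,0,85, 0,0,0,0,0,0,85, 0,0,0,0,0,0,85]'; python3 packs.py; python3 -m pendant '[0,0,0,0,0,0,85, 0,0,0,0,0,0,85, 0,0,0,0,0,0,85, 0,0,0,0,0,0,85, 0,0,0,0,0,0,85, 0,0,0,0,0,0,85, 0,0,0,0,0,0,85, 0,0,0,0,0,0,85, 0,0,0,0,0,0,85, 0,0,0,0,0,0,85, 0,0,0,0,0,0,85, 0,0,0,0,0,0,85]'; python3 packs.py; python3 -c "
from lib import *
a=r.snapshot('top')['img'][225:300,220:510];b=r.snapshot('scene')['img'][175:275,240:430]
cv2.imwrite('pics/t11.png',np.vstack([cv2.resize(x[...,::-1],(780,int(780*x.shape[0]/x.shape[1])),interpolation=2) for x in(a,b)]))"
```

```text
t: 26.6
tcp_pos: [0.4857, -0.0381, 0.2715]
ee_rot: [0.707, 0.705, 0.037, -0.037]
ft_force: [-0.8, -0.5, -1.9]
opening: 0.0552
t: 28.1
tcp_pos: [0.4858, 0.1528, 0.391]
ee_rot: [0.708, 0.706, 0.0, 0.0]
ft_force: [0.8, -0.0, -0.2]
opening: 0.085
t: 29.9
tcp_pos: [0.486, 0.1514, 0.3908]
ee_rot: [0.708, 0.706, 0.0, 0.0]
ft_force: [-0.7, 0.1, -0.7]
opening: 0.0848
green [([416.0, 258.0], 45), ([416.5, 267.2], 36)]
orange [([491.1, 253.1], 39), ([386.0, 261.0], 9), ([397.8, 257.9], 47), ([434.1, 258.5], 55), ([398.4, 267.0], 41), ([434.5, 267.7], 39), ([154.2, 282.4], 13)]
((0.0, 0.0), 0.0) [0.4623 0.2556 0.06  ]
((30.857742309570312, 11.627553939819336), 63.43495178222656) [0.4493 0.1979 0.06  ]
t: 31.15
tcp_pos: [0.486, 0.1514, 0.3908]
ee_rot: [0.708, 0.706, 0.0, 0.0]
ft_force: [0.1, -0.3, -0.0]
opening: 0.0848
green [([416.0, 258.0], 45), ([416.5, 267.2], 36)]
orange [([491.1, 253.1], 39), ([386.0, 261.0], 9), ([397.9, 258.0], 46), ([433.9, 258.5], 55), ([398.4, 267.0], 41), ([434.4, 267.6], 40), ([154.2, 282.4], 13)]
((4.949747085571289, 0.7071067094802856), 45.0) [0.4916 0.2777 0.06  ]
((31.968101501464844, 11.276021003723145), 54.46232223510742) [0.4475 0.2009 0.06  ]
```

View pics/t11.png

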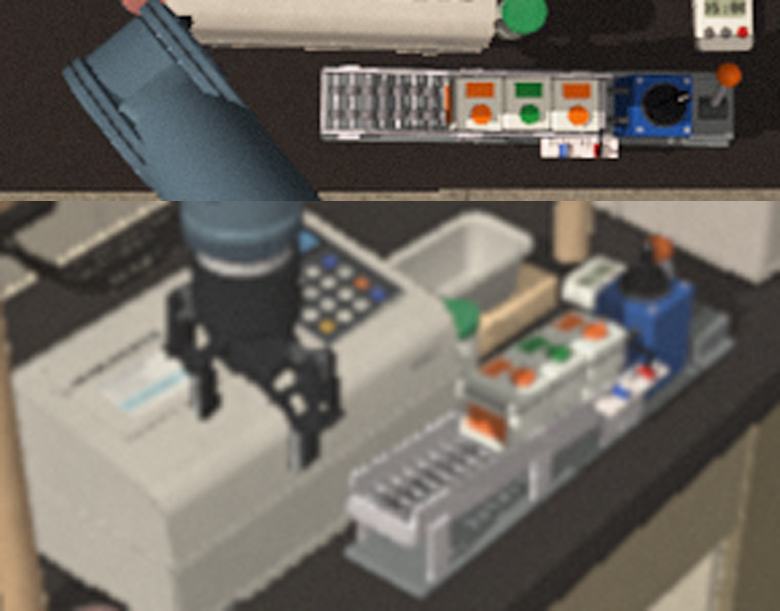

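```bash
python3 -c "
from plant import r
r.hand_in()"
```

```text
the job is handed in; nothing more can be done
```

The rack is set, clamped and loaded with the three packs that were there (two orange, one green), and the job is handed in. I can't see the verdict.

- **Pointer:** I turned the black knob about 2.08 rad anticlockwise to bring the pointer to the red clip. The top view put it within about 1–2 mm of the clip's middle. The scene view suggested it might be about 3–4 mm too far downhill. I set it between the two, giving the top view more weight, so the 3 mm limit is likely but not certain.
- **Clamp:** I pushed the lever over until it met its hard stop, at about 35 N. The measured ball travel was 57 mm against 67 mm for the full range. That fits a lever that started near 0.15 rad, the upper end of its stated start range.
- **Packs:** all three stand upright and square against the stop, about 51 mm apart centre to centre. The last two readings, 1.2 s apart, agreed within 0.2 pixel, so they are at rest. The front pack briefly moved about 12 mm uphill during the run and rolled back on its own.
- **Other things:** the arm was clear of everything at the end. The tally counter was behind the arm in the last picture, so I did not re-check its position. The gripper never came near it or the other bystanders.

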